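# Tube the capped rod and show it to the inspection camera

## Task

Take the capped steel rod from its stand, push it all the way down into the taller of the two white tubes in the rack, so that the cap sits on the rim, and let go of it. Then take that tube by its body out of the rack and present it to the inspection camera: cap end up, the middle of the tube on the lens's line of sight 15 cm from the lens front, and the tube square to the line of sight, leaning straight away from the camera as far as the camera looks down. Finish while holding it still there in the gripper, cap still on the rim, and leave the short tube, the camera and everything else as they are.

Things in the scene. Friction and masses are not known exactly. Their poses are not given: they have to be found in the camera images.
- capped_rod: Thin straight steel rod, 7 mm thick and 83 mm long with a tapered tip, with a ribbed black cap on top (17 mm across, 26 mm high) and just below the cap a stopper boss 11 mm across and 8 mm long, which tapers into the rod within another 4 mm; 109 mm over all, 40 g, loose. At the start it hangs upright in the slender stand by its cap. Origin at the rod's tip, z along the rod toward the cap.
- cap_under (a point): Centre of the flat underside of the rod's cap, where the rod enters it, 83 mm from the tip; the cap reaches from here 26 mm up.
- rod_stand: Stand for the rod, fixed: steel disc 70 mm across, 10 mm high, with a slim upright aluminium tube 16 mm across and open at the top, 95 mm above the surface. The rod is in that tube (11.5 mm bore), its cap resting on the top. Origin at the centre of the underside.
- tube_rack: Grey block, fixed, 60x150 mm and 40 mm high, with two round sockets 30 mm deep, 45 mm either side of its centre along its long axis y; a tube stands in each, loosely (1.5 mm wider than the tube). Origin at the centre of the underside.
- tall_tube: The taller of the two white tubes: 22 mm across, 110 mm long, closed flat foot, open top with a 13 mm bore 105 mm deep; 50 g, loose. Stands in one of the rack's sockets, its foot 10 mm and its rim 120 mm above the surface. Origin at the centre of the foot, z toward the open end.
- tall_tube_rim (a point): Centre of the tall tube's open rim, 110 mm from its foot.
- tall_tube_mid (a point): Point on the tall tube's axis halfway along it, 55 mm from its foot and 55 mm from its rim.
- short_tube: The shorter white tube: 22 mm across, 65 mm long, same bore; stands in the rack's other socket and stays there.
- view_point (a point): The spot on the inspection camera's line of sight 150 mm straight out from the front of its lens. Its x axis points along the line of sight back into the lens, its z axis is square to the line of sight and leans from vertical by as much as the camera looks down (0.2 to 0.5 rad). A tube shown square and upright in the picture is parallel to this z axis, its top leaning away from the camera.
- lens (a point): Centre of the lens front (black barrel 42 mm across) of the inspection camera: a grey box 60x56x50 mm on a fixed post at the back of the work, 0.30 m up, looking toward the robot and down. The tilt is held by a stiff friction hinge.
- label_roll: Bystander, loose: roll of white labels, standing on end, 62x62x50 mm. Origin at the centre of its underside.
- box_white: Bystander, loose: small whitish product box, 46x60x30 mm. Origin at the centre of its underside.
- box_red: Bystander, loose: small red product box, 51x75x29 mm. Origin at the centre of its underside.
- tape_roll_2: Bystander, loose: roll of clear tape lying flat, 102x102x48 mm. Origin at the centre of its underside.
- card_box_1: Bystander, loose: flat little red card box (the flatter of the two red ones), 68x45x16 mm. Origin at the centre of its underside.

How it is judged:
By the outcome, as a careful person would: the job done as asked, in the order asked, and still so for the second after the job is handed in, while the arm keeps its last pose, push and grip.
It also fails if it takes over 50 s, if anything falls off the work surface, if the arm or the gripper's body presses on something with over 40 N, if the wrist force passes 120 N, or if a joint passes its speed limit or range.

## Robot

A 6-joint arm with a two-finger parallel gripper is mounted at the origin on the work surface; the furniture and walls round the work are solid. World frame = base frame: x ahead of the robot, y to its left, z up, the work surface at z = 0. Lengths are in m, angles in rad, forces in N, time in s.
With the tool pointing down it reaches from about 0.35 to 0.775 m from the base axis. Payload 7.3 kg.
Tool frame: the origin (TCP) lies on the centre line of the jaws, within the pads' length; the fingertips stand ahead of it and the grasp point (between the pads) lies 11 mm behind it (robot.nose_length is the z of the fingertips in the tool frame, in m); z points along the fingers, y is the line along which they close (so a half turn about z gives the same grasp; the last joint's range is limited). The gripper opens to 92 mm and grips with 3 to 60 N. Pads are 19 mm wide; open, the fingers measure 130 mm over their backs; the gripper's body (75 mm by 190 mm) begins 47 mm behind the grasp point.
Start: joints at [1.201, 0.342, 1.524, -0, 1.275, -0.146], TCP at [0.116, 0.512, 0.235] pointing down, gripper open.
Joint ranges: [-2.53, 2.53], [-0.77, 2.02], [0.04, 2.7], [-1, 4.14], [0.28, 2.66], [-3.11, 3.11]. Speed limits (rad/s): [2.57, 2.57, 3.14, 3.14, 3.14, 3.14].

## Interface

Orientations are given as [roll, pitch, yaw] about the fixed x, y, z axes, in that order (R = Rz(yaw) Ry(pitch) Rx(roll)).
In Python, from cell import robot, cams gives the robot as it stands. The module is installed in compiled form; this text tells all that it offers.
- The arm moves only by the tool carry_out, never from a script. Its argument "deltas" is a list of rows, each a list of 7 numbers: the shift along the tool's x, y, z in cm, then the turn, a rotation vector about the tool's x, y, z in rad, then the opening, from 0 (shut) to 1 (fully open). A call has exactly 8 rows; each row shifts and turns the commanded pose from where the row before left it, along the tool's axes as they then stand; what a row does not reach is not made up. A row lasts 1/12 s, in which the tool goes at most 41.7 mm and 7.16 degrees, less where a joint would pass 70% of its speed; a pose out of reach is approached as far as the arm can. A call is refused whole if a number of a shift passes 4.17 or a number of a turn 0.125, either way. A call with a gripper value outside its range is refused whole. The fingers move at their own pace and stop on an object; "force" is the grip in N (left out, the last holds). Time passes only in rows, so rows that do not move let the fingers close, or fill a call up. It gives the time, the measured TCP pose, the force, the opening and the grip force at its end, in the units of the state.
- robot.observe(): the state, without advancing time (a new reading comes with each control period).
- cams.read_camera(name): name is "scene" or "top"; returns a dict with "image" (400x640x3 uint8, blue, green, red), "depth" (400x640 float32, m along the optical axis (not along the pixel's ray), 0 where there is no reading), "fx", "fy", "cx", "cy" (pixels), "D" ([k1, k2, p1, p2, k3] as OpenCV has them; the pictures are not rectified), "world_to_cam" (4x4, takes a point from world to camera coordinates). Camera axes: x right, y up, looking along -z (the intrinsics and any distortion apply to the point x, -y, -z); pixel columns grow to the right and rows downward; lengths in m; the calibration is good to about 2 mm. A picture is of the moment at which its call begins.
- robot.hand_in(): hands the job in; it is judged then, once.
The state is a dict: "time": time; "qpos": joint angles; "qvel": joint speeds; "joint_efforts": joint torques, N m; "tool_pos": TCP position; "tool_rot": TCP orientation; "contact_force": force on the tool from outside, world axes, zero at the start; "torque": the same for the moment, N m; "opening": finger opening in m; "grip_force": force on a finger pad.
Only numpy, scipy, OpenCV 4.12 (cv2) and the standard library are available. Lean on these libraries where they do the work, as an engineer would, in place of code of your own. Each camera call takes 0.05 s, during which the arm holds its last target. There are 200 camera calls.

## Working session

There is one attempt and no reset: what is moved stays moved. The work goes in short steps, Python scripts to look and compute and a tool call to move; the robot and the scene stay as the last step left them, time stands still between calls to the robot, and variables do not carry over. Pictures are saved under pics/ and viewed, at most 10 in all, crops included, and the job is handed in when it is done.

Besides the shell and the picture viewer there is one more tool, called after "Request:" as a command line: name --pt "numbers of a row" for each row, then --argument value for the rest. carry_out: Moves the arm, as the interface text tells. Its arguments: {"type":"object","properties":{"deltas":{"type":"array","items":{"type":"array","items":{"type":"number"}}},"force":{"type":"number"}},"required":["deltas"]}

```bash
mkdir -p pics
cat > h.py <<'E'
import numpy as np, cv2
from scipy.spatial.transform import Rotation as R
from cell import robot, cams
def snap(n):
    c=cams.read_camera(n); c['image']=np.array(c['image']); return c
def K(c): return np.array([[c['fx'],0,c['cx']],[0,c['fy'],c['cy']],[0,0,1.]])
def ray(c,u,v):
    p=cv2.undistortPoints(np.array([[[u,v]]],float),K(c),np.array(c['D'],float)).ravel()
    M=np.linalg.inv(np.array(c['world_to_cam'])); d=M[:3,:3]@[p[0],-p[1],-1]
    return M[:3,3],d
def at_z(c,u,v,z):
    o,d=ray(c,u,v); return o+d*(z-o[2])/d[2]
def at_depth(c,u,v,D=None):
    o,d=ray(c,u,v); return o+d*(c['depth'][int(v),int(u)] if D is None else D)
def proj(c,P):
    W=np.array(c['world_to_cam']); q=np.atleast_2d(P)@W[:3,:3].T+W[:3,3]; q=q*[1,-1,-1]
    return cv2.projectPoints(q,np.zeros(3),np.zeros(3),K(c),np.array(c['D'],float))[0].reshape(-1,2)
E
python3 - <<'E'
from h import *
s=robot.observe(); print({k:np.round(v,3) for k,v in s.items()}, robot.nose_length)
for n in('scene','top'):
    c=snap(n); cv2.imwrite(f'pics/{n}0.png',c['image']); print(n,np.linalg.inv(c['world_to_cam']).round(3).tolist(),c['fx'],c['D'])
    np.save(f'{n}0.npy',c,allow_pickle=True)
E
```

```text
{'time': np.float64(0.0), 'qpos': array([ 1.201,  0.343,  1.525,  0.   ,  1.275, -0.146]), 'qvel': array([-0.   ,  0.002,  0.002,  0.001,  0.001, -0.   ]), 'joint_efforts': array([ -0.   , -43.122, -24.423,   0.072,   0.056,  -0.   ]), 'tool_pos': array([0.116, 0.512, 0.234]), 'tool_rot': array([-3.14 , -0.   ,  2.918]), 'contact_force': array([ 0.166, -0.046,  0.086]), 'torque': array([0.027, 0.002, 0.013]), 'grip_force': np.float64(0.0), 'opening': np.float64(0.092)} 0.008
scene [[0.535, 0.476, -0.698, -0.179], [-0.844, 0.324, -0.426, -0.475], [0.023, 0.817, 0.576, 0.846], [0.0, 0.0, 0.0, 1.0]] 375.6851458431158 [-0.03526424  0.          0.          0.          0.        ]
top [[0.017, 0.974, -0.224, 0.216], [-1.0, 0.016, -0.008, 0.007], [-0.004, 0.224, 0.975, 1.867], [0.0, 0.0, 0.0, 1.0]] 445.297547487734 [-0.09375574  0.          0.          0.          0.        ]
```

View pics/scene0.png

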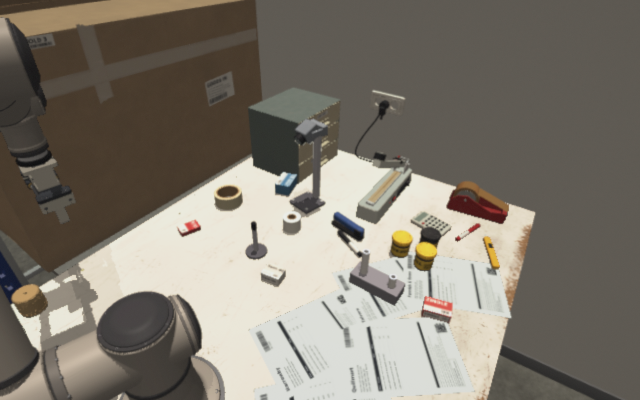

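View pics/top0.png

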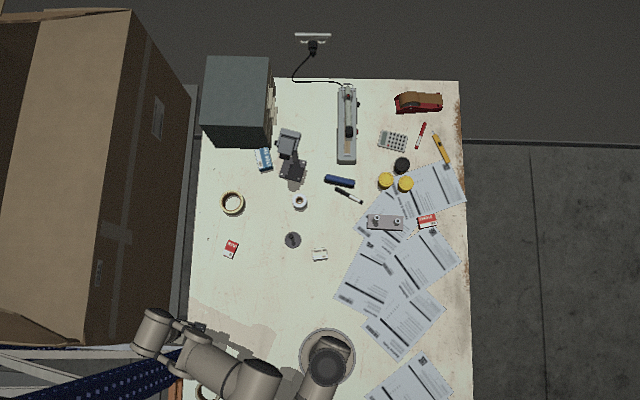

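The scene picture shows the rod stand at about (256,240), the rack at (377,280) with the tall tube on its left at (365,262), and the inspection camera at (312,131). I'll enlarge these three.

Run:
```python
from h import *
s=np.load('scene0.npy',allow_pickle=True).item(); t=np.load('top0.npy',allow_pickle=True).item()
def crop(c,u,v,w,h,k): return cv2.resize(c['image'][v:v+h,u:u+w],None,fx=k,fy=k,interpolation=cv2.INTER_CUBIC)
a=np.vstack([np.hstack([crop(s,235,210,50,50,8),crop(s,345,240,50,50,8)]),])
b=np.hstack([crop(s,385,260,30,50,4) ,crop(t,360,205,50,50,4),crop(t,275,220,50,50,4)])
b=np.hstack([b,np.zeros((200,800-b.shape[1],3),np.uint8)])
cv2.imwrite('pics/c1.png',np.vstack([a,b]))
a=np.hstack([crop(s,285,110,50,50,8),crop(t,270,120,50,50,8)])
cv2.imwrite('pics/c2.png',a)
for n,c,uv in(('s',s,[(254,224),(254,240),(365,254),(365,265),(393,279),(312,131),(300,135)]),('t',t,[(293,238),(375,221),(397,221),(288,140)])):
    for u,v in uv: print(n,u,v,at_depth(c,u,v).round(3))
```

```text
s 254 224 [0.469 0.146 0.118]
s 254 240 [0.467 0.15  0.053]
s 365 254 [ 0.542 -0.192  0.116]
s 365 265 [ 0.544 -0.196  0.073]
s 393 279 [ 0.538 -0.284  0.074]
s 312 131 [0.772 0.137 0.31 ]
s 300 135 [0.743 0.165 0.299]
t 293 238 [0.469 0.144 0.079]
t 375 221 [ 0.542 -0.187  0.092]
t 397 221 [ 0.553 -0.284  0.041]
t 288 140 [0.792 0.155 0.336]
```

View pics/c1.png

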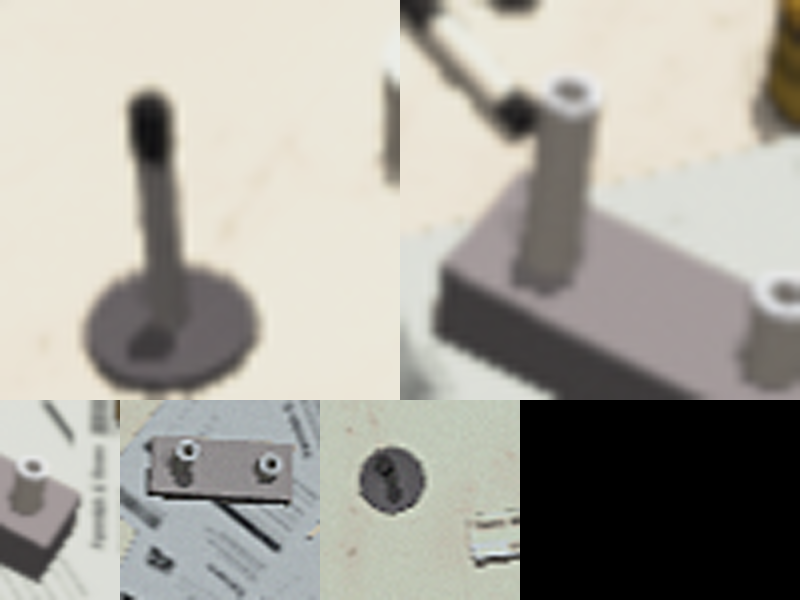

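View pics/c2.png

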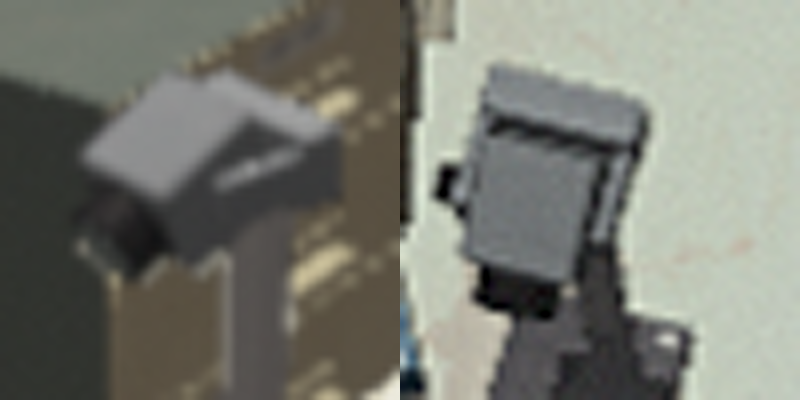

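The crops show, in full-image pixels:

| Feature | Scene | Top |
|---|---|---|
| Cap top | (253.3,222.4) | (290.6,236.1) |
| Disc | (256.1,249.3) | (292.6,239.6) |
| Tall tube rim | (365.9,251.4) | (376.6,217.1) |
| Short tube rim | (392.8,276.5) | (396.9,220.4) |

The lens is near scene (298,139) and top (284,156).

Run:
```python
from h import *
s=np.load('scene0.npy',allow_pickle=True).item(); t=np.load('top0.npy',allow_pickle=True).item()
for n,us,ut,z in(('cap',(253.3,222.4),(290.6,236.1),.121),('disc',(256.1,249.3),(292.6,239.6),.01),('tall',(365.9,251.4),(376.6,217.1),.12),('short',(392.8,276.5),(396.9,220.4),.075)):
    print(n,at_z(s,*us,z).round(4),at_z(t,*ut,z).round(4))
def pts(c,poly,off):
    m=np.zeros((400,640),np.uint8); cv2.fillPoly(m,[(np.array(poly)/8+off).round().astype(int)],1)
    m=cv2.erode(m,np.ones((3,3)))
    return np.array([at_depth(c,u,v) for v,u in np.argwhere(m) if c['depth'][v,u]>0])
def plane(P):
    q=P.mean(0); _,sv,V=np.linalg.svd(P-q); n=V[2]*np.sign(V[2][2]); return q.round(4),n.round(3),(sv/np.sqrt(len(P))).round(4),len(P)
print(plane(pts(s,[(165,80),(240,115),(165,190),(85,150)],[285,110])))
print(plane(pts(t,[(480-400,145),(588-400,155),(578-400,278),(472-400,255)],[270,120])))
print(plane(pts(s,[(250,130),(340,140),(340,200),(170,260),(170,200)],[285,110])))
d=s['depth'];print((d[128:148:1,292:308]*1000).astype(int))
```

```text
cap [0.4712 0.1501 0.121 ] [0.4706 0.1507 0.121 ]
disc [0.4715 0.1498 0.01  ] [0.4721 0.151  0.01  ]
tall [ 0.5489 -0.1912  0.12  ] [ 0.5529 -0.1901  0.12  ]
short [ 0.5456 -0.2804  0.075 ] [ 0.5491 -0.2784  0.075 ]
(array([0.7706, 0.1612, 0.3188]), array([-0.435,  0.124,  0.892]), array([0.0114, 0.0106, 0.0015]), 87)
(array([0.7741, 0.1614, 0.3232]), array([-0.447,  0.111,  0.888]), array([0.0147, 0.0133, 0.0035]), 171)
(array([0.7921, 0.1293, 0.2957]), array([0.158, 0.641, 0.751]), array([0.0392, 0.0178, 0.0075]), 173)
[[1405 1404 1400 1401 1251 1244 1242 1243 1240 1243 1240 1235 1234 1236
  1233 1236]
 [1414 1407 1404 1251 1247 1246 1241 1238 1238 1238 1233 1230 1235 1231
  1231 1226]
 [1413 1409 1413 1244 1244 1242 1239 1233 1235 1234 1233 1229 1229 1227
  1224 1225]
 [1413 1413 1412 1245 1246 1242 1237 1234 1234 1234 1231 1229 1226 1228
  1223 1226]
 [1418 1418 1408 1406 1245 1243 1240 1232 1230 1230 1224 1227 1225 1226
  1222 1221]
 [1420 1419 1415 1407 1256 1244 1237 1238 1229 1226 1224 1223 1222 1223
  1219 1220]
 [1426 1419 1420 1417 1412 1236 1228 1236 1236 1232 1235 1226 1
[... 427 characters left out ...]
5 1239
  1239 1238]
 [1441 1435 1436 1257 1254 1241 1237 1228 1226 1231 1228 1234 1235 1238
  1239 1240]
 [1443 1442 1440 1427 1260 1255 1247 1238 1233 1229 1229 1230 1238 1248
  1250 1251]
 [1443 1444 1435 1431 1428 1267 1254 1246 1234 1235 1234 1237 1240 1250
  1471 1253]
 [1443 1445 1441 1434 1437 1433 1261 1254 1243 1241 1242 1238 1256 1467
  1475 1480]
 [1449 1442 1440 1447 1441 1437 1431 1606 1252 1248 1244 1248 1460 1466
  1476 1480]
 [1449 1447 1449 1441 1440 1435 1430 1434 1439 1445 1447 1455 1469 1463
  1476 1483]
 [1454 1450 1446 1442 1442 1436 1438 1443 1444 1455 1458 1459 1469 1475
  1483 1492]
 [1452 1452 1451 1453 1446 1441 1437 1440 1448 1456 1457 1467 1477 1474
  1488 1485]]
```

```bash
cat > fit.py <<'E'
from h import *
from scipy.optimize import differential_evolution
s=np.load('scene0.npy',allow_pickle=True).item(); t=np.load('top0.npy',allow_pickle=True).item()
rays=[]
for c,(u0,u1,v0,v1) in((s,(286,309,117,150)),(t,(276,295,136,163))):
    for v in range(v0,v1):
        for u in range(u0,u1):
            if c is s and (u-285)*8>160 and (v-110)*8<100: continue
            if c['depth'][v,u]>0: o,d=ray(c,u,v); rays.append((*o,*d,c['depth'][v,u],c is s))
A=np.array(rays); O,D,Z,S=A[:,:3],A[:,3:6],A[:,6],A[:,7]>0
def frame(yaw,tilt): # x = line of sight outward
    x=np.array([np.cos(tilt)*np.cos(yaw),np.cos(tilt)*np.sin(yaw),-np.sin(tilt)])
    y=np.cross([0,0,1],x); y/=np.linalg.norm(y); return np.c_[x,y,np.cross(x,y)]
def render(p,dims):
    F=frame(p[3],p[4]); o=(O-p[:3])@F; d=D@F; L=p[5]; h=np.array(dims)/2
    lo=np.array([-L-2*h[0],-h[1],-h[2]]); hi=np.array([-L,h[1],h[2]])
    a=(lo-o)/d; b=(hi-o)/d; n=np.minimum(a,b).max(1); f=np.maximum(a,b).min(1)
    zb=np.where((n<f),n,9)
    r=.021; aa=d[:,1]**2+d[:,2]**2; bb=o[:,1]*d[:,1]+o[:,2]*d[:,2]; cc=o[:,1]**2+o[:,2]**2-r*r
    q=bb*bb-aa*cc; sq=np.sqrt(np.maximum(q,0)); n1=(-bb-sq)/aa; f1=(-bb+sq)/aa
    e1=-o[:,0]/d[:,0]; e2=(-L-o[:,0])/d[:,0]; n=np.maximum(n1,np.minimum(e1,e2)); f=np.minimum(f1,np.maximum(e1,e2))
    return np.minimum(zb,np.where((q>0)&(n<f),n,9))
def cost(p,dims):
    z=render(p,dims); e=Z+np.where(S,p[6],p[7])-z; m=(z>5)&(Z>1.33)&S|(z>5)&(Z>1.65)&~S; e=np.where(m,0,e)
    return np.minimum(np.abs(e),.02).mean()
B=[(.70,.80),(.12,.2),(.26,.33),(np.pi-.8,np.pi+.5),(.2,.5),(.01,.04),(-.006,.006),(-.006,.006)]
if __name__=='__main__':
    for dims in((.06,.056,.05),(.056,.06,.05),(.05,.056,.06),(.05,.06,.056),(.06,.05,.056)):
        r=differential_evolution(cost,B,args=(dims,),seed=1,maxiter=150,popsize=12,tol=1e-6,polish=False); print(dims,round(r.fun*1000,3),r.x.round(4))
E
python3 fit.py
```

```text
(0.06, 0.056, 0.05) 2.068 [7.434e-01 1.733e-01 2.750e-01 2.881e+00 4.742e-01 2.060e-02 1.100e-03
 3.400e-03]
(0.056, 0.06, 0.05) 2.43 [0.7451 0.1747 0.2741 2.8982 0.4705 0.0226 0.0038 0.0055]
(0.05, 0.056, 0.06) 2.932 [7.4500e-01 1.7490e-01 2.7400e-01 2.8236e+00 3.8990e-01 2.3700e-02
 2.5000e-03 4.9000e-03]
(0.05, 0.06, 0.056) 2.917 [7.4390e-01 1.7430e-01 2.7450e-01 2.8154e+00 4.0470e-01 2.8100e-02
 2.6000e-03 4.9000e-03]
(0.06, 0.05, 0.056) 2.374 [ 7.4160e-01  1.7250e-01  2.7590e-01  2.8571e+00  4.3680e-01  2.0700e-02
 -1.9000e-03  1.6000e-03]
```

Camera fit: lens at (.743,.173,.275), looking along (-.860,.229,-.457), tilt 0.474. The box centre comes out at z≈.298, which matches the stated 0.30. The stand is at (.4713,.1505) and the tall tube at about (.551,-.191). Next I move above the stand.

```bash
cat > plan.py <<'E'
from h import *
from scipy.linalg import fractional_matrix_power as fmp
def T(p,Rm): M=np.eye(4); M[:3,:3]=Rm; M[:3,3]=p; return M
def now():
    s=robot.observe(); return T(s['tool_pos'],R.from_euler('xyz',s['tool_rot']).as_matrix())
def plan(M1,n,M0=None):
    M0=now() if M0 is None else M0
    D=np.real(fmp(np.linalg.inv(M0)@M1,1/n)); r=np.r_[D[:3,3]*100,R.from_matrix(D[:3,:3]).as_rotvec()]
    print(n,'rows',r.round(4).tolist()); return r
def log():
    s=robot.observe(); open('log.txt','a').write(repr([*map(float,s['qpos']),*map(float,s['tool_pos']),*map(float,s['tool_rot'])])+'\n')
E
python3 - <<'E'
from plan import *
log(); D=R.from_euler('xyz',[np.pi,0,2.918]).as_matrix()
plan(T([.4713,.1505,.20],D),16)
E
```

```text
16 rows [-2.6637, -1.7084, 0.2141, -0.0001, -0.0, -0.0]
```

Request:
carry_out --pt "-2.66 -1.71 0.21 0 0 0 0.6" --pt "-2.66 -1.71 0.21 0 0 0 0.6" --pt "-2.66 -1.71 0.21 0 0 0 0.6" --pt "-2.66 -1.71 0.21 0 0 0 0.6" --pt "-2.66 -1.71 0.21 0 0 0 0.6" --pt "-2.66 -1.71 0.21 0 0 0 0.6" --pt "-2.66 -1.71 0.21 0 0 0 0.6" --pt "-2.66 -1.71 0.21 0 0 0 0.6"

```text
time: 0.77
tool_pos: [0.2943, 0.3299, 0.2177]
tool_rot: [-3.141, -0.0, 2.918]
contact_force: [0.4, -0.1, 0.0]
opening: 0.0554
grip_force: 0.0
```

```bash
python3 -c "
from plan import *
log()"
```

Request:
carry_out --pt "-2.66 -1.71 0.21 0 0 0 0.6" --pt "-2.66 -1.71 0.21 0 0 0 0.6" --pt "-2.66 -1.71 0.21 0 0 0 0.6" --pt "-2.66 -1.71 0.21 0 0 0 0.6" --pt "-2.66 -1.71 0.21 0 0 0 0.6" --pt "-2.66 -1.71 0.21 0 0 0 0.6" --pt "-2.66 -1.71 0.21 0 0 0 0.6" --pt "-2.66 -1.71 0.21 0 0 0 0.6"

```text
time: 1.43
tool_pos: [0.4715, 0.1493, 0.2007]
tool_rot: [-3.141, -0.001, 2.918]
contact_force: [0.6, 1.3, -0.3]
opening: 0.0548
grip_force: 0.0
```

Run:
```python
from plan import *
log(); print(robot.observe()['tool_pos'],robot.observe()['qpos'])
D=R.from_euler('xyz',[np.pi,0,2.918]).as_matrix()
plan(T([.4713,.1505,.106],D),7)
```

```text
[0.47145923 0.14930786 0.20073698] [ 1.51506705e-01  3.18512916e-01  1.65883760e+00  1.44715380e-04
  1.16487332e+00 -1.19535159e+00]
7 rows [0.0055, 0.0162, 1.3534, -0.0, -0.0001, -0.0001]
```

Request:
carry_out --pt "0.01 0.02 1.35 0 0 0 0.6" --pt "0.01 0.02 1.35 0 0 0 0.6" --pt "0.01 0.02 1.35 0 0 0 0.6" --pt "0.01 0.02 1.35 0 0 0 0.6" --pt "0 0.02 1.35 0 0 0 0.6" --pt "0 0.01 1.35 0 0 0 0.6" --pt "0 0.01 1.35 0 0 0 0.6" --pt "0 0 0 0 0 0 0.6" --force 20

```text
time: 2.1
tool_pos: [0.4689, 0.1517, 0.1041]
tool_rot: [-3.14, -0.005, 2.918]
contact_force: [-0.3, 0.5, 0.3]
opening: 0.0551
grip_force: 0.0
```

Request:
carry_out --pt "0 0 0 0 0 0 0.3" --pt "0 0 0 0 0 0 0.2" --pt "0 0 0 0 0 0 0.1" --pt "0 0 0 0 0 0 0" --pt "0 0 0 0 0 0 0" --pt "0 0 0 0 0 0 0" --pt "0 0 0 0 0 0 0" --pt "0 0 0 0 0 0 0" --force 20

```text
time: 2.77
tool_pos: [0.471, 0.1524, 0.107]
tool_rot: [3.14, 0.001, 2.918]
contact_force: [1.2, 3.0, 2.3]
opening: 0.0164
grip_force: 20.0
```

Run:
```python
from plan import *
log(); s=robot.observe(); print({k:np.round(v,3) for k,v in s.items()})
c=snap('scene'); cv2.imwrite('pics/g.png',cv2.resize(c['image'][170:270,200:310],None,fx=5,fy=5,interpolation=cv2.INTER_CUBIC))
```

```text
{'time': np.float64(2.767), 'qpos': array([ 1.58e-01,  4.34e-01,  1.78e+00,  1.00e-03,  9.26e-01, -1.19e+00]), 'qvel': array([ 0.   , -0.   ,  0.   , -0.002,  0.   ,  0.   ]), 'joint_efforts': array([-1.5550e+00, -4.1301e+01, -1.8125e+01, -8.1500e-01,  2.9200e-01,
        4.0000e-03]), 'tool_pos': array([0.471, 0.152, 0.107]), 'tool_rot': array([3.140e+00, 1.000e-03, 2.918e+00]), 'contact_force': array([1.22 , 3.046, 2.338]), 'torque': array([0.638, 0.001, 0.02 ]), 'grip_force': np.float64(20.0), 'opening': np.float64(0.016)}
```

View pics/g.png

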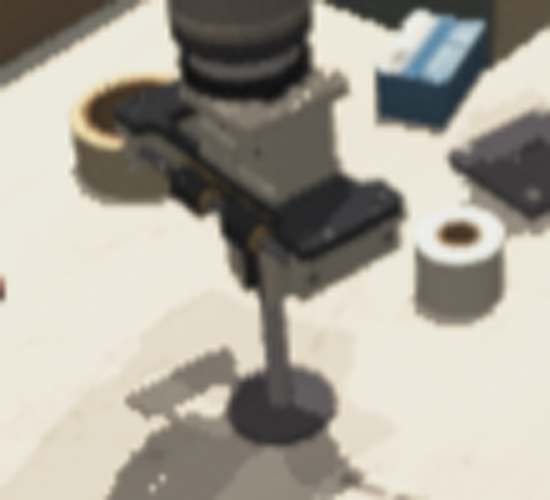

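The cap is gripped at 20 N (opening 16.4 mm). The picture shows the fingers on the cap above the stand tube, at crop (270,280). Lift it.

Request:
carry_out --pt "0 -0.03 -1.0 0 0 0 0" --pt "0 -0.03 -1.6 0 0 0 0" --pt "0 0 -1.8 0 0 0 0" --pt "0 0 -1.8 0 0 0 0" --pt "0 0 -1.8 0 0 0 0" --pt "0 0 -1.8 0 0 0 0" --pt "0 0 -1.8 0 0 0 0" --pt "0 0 -1.2 0 0 0 0"

```text
time: 3.48
tool_pos: [0.4706, 0.151, 0.2362]
tool_rot: [-3.141, 0.001, 2.918]
contact_force: [-0.0, 0.7, -0.4]
opening: 0.0163
grip_force: 20.0
```

Run:
```python
from plan import *
log(); print(robot.observe()['tool_pos'])
D=R.from_euler('xyz',[np.pi,0,2.918]).as_matrix()
plan(T([.551,-.191,.235],D),16)
```

```text
[0.47058015 0.15103271 0.23623325]
16 rows [-0.9643, -1.9729, 0.0085, -0.0, 0.0001, -0.0]
```

Request:
carry_out --pt "-0.96 -1.97 0 0 0 0 0" --pt "-0.96 -1.97 0 0 0 0 0" --pt "-0.96 -1.97 0 0 0 0 0" --pt "-0.96 -1.97 0 0 0 0 0" --pt "-0.96 -1.97 0 0 0 0 0" --pt "-0.96 -1.97 0 0 0 0 0" --pt "-0.96 -1.97 0 0 0 0 0" --pt "-0.96 -1.97 0 0 0 0 0"

```text
time: 4.15
tool_pos: [0.5101, -0.0207, 0.2344]
tool_rot: [-3.141, -0.001, 2.918]
contact_force: [0.4, -0.7, -0.7]
opening: 0.0165
grip_force: 20.0
```

Request:
carry_out --pt "-0.96 -1.97 0.1 0 0 0 0" --pt "-0.96 -1.97 0 0 0 0 0" --pt "-0.96 -1.97 0 0 0 0 0" --pt "-0.96 -1.97 0 0 0 0 0" --pt "-0.96 -1.97 0 0 0 0 0" --pt "-0.96 -1.97 0 0 0 0 0" --pt "-0.96 -1.97 0 0 0 0 0" --pt "-0.96 -1.97 0 0 0 0 0"

```text
time: 4.82
tool_pos: [0.5499, -0.1913, 0.2333]
tool_rot: [-3.141, -0.001, 2.918]
contact_force: [-0.1, 0.3, 0.2]
opening: 0.0164
grip_force: 20.0
```

Request:
carry_out --pt "0 0 0.4 0 0 0 0" --pt "0 0 0.4 0 0 0 0" --pt "0 0 0.4 0 0 0 0" --pt "0 0 0 0 0 0 0" --pt "0 0 0 0 0 0 0" --pt "0 0 0 0 0 0 0" --pt "0 0 0 0 0 0 0" --pt "0 0 0 0 0 0 0"

```text
time: 5.48
tool_pos: [0.5504, -0.1897, 0.222]
tool_rot: [-3.142, 0.001, 2.918]
contact_force: [0.6, -1.3, 0.5]
opening: 0.0163
grip_force: 20.0
```

Run:
```python
from plan import *
log(); print(robot.observe()['tool_pos'],robot.observe()['qpos'].round(3))
s=snap('scene'); t=snap('top'); p=robot.observe()['tool_pos']
for n,c in(('scene',s),('top',t)):
    print(n,'tip',proj(c,[p+[0,0,-.095],p+[0,0,-.012]]),'rim',proj(c,[[.551,-.191,.12]]))
    np.save(n+'1.npy',c,allow_pickle=True)
a=cv2.resize(s['image'][215:275,335:395],None,fx=9,fy=9,interpolation=cv2.INTER_CUBIC)
b=cv2.resize(t['image'][200:230,360:385],None,fx=10,fy=10,interpolation=cv2.INTER_CUBIC); b=np.vstack([b,np.zeros((240,250,3),np.uint8)])
cv2.imwrite('pics/r.png',np.hstack([a,b]))
```

```text
[ 0.55044714 -0.18973927  0.22195949] [-0.464  0.457  1.382  0.     1.303 -1.811]
scene tip [[365.96633556 249.12357237]
 [369.00343873 226.14298316]] rim [[366.1754422  250.94030527]]
top tip [[376.74602773 217.39258245]
 [379.18417424 213.30167494]] rim [[376.82615058 217.56632248]]
```

View pics/r.png

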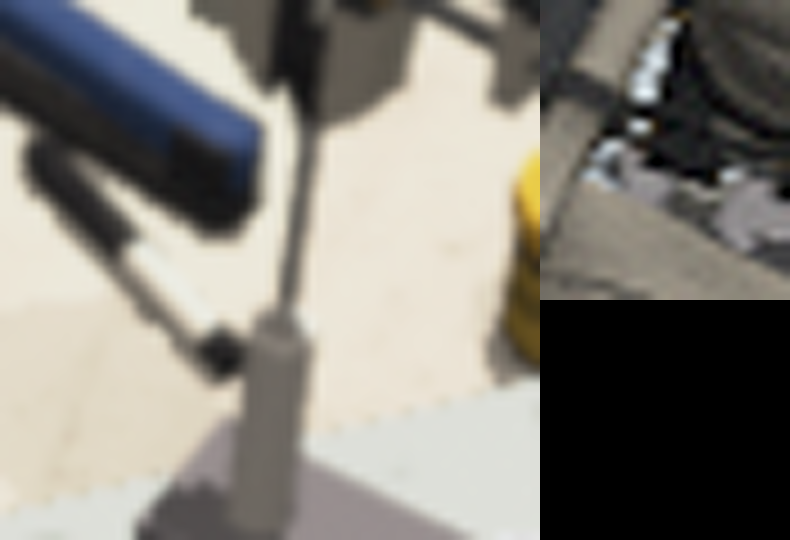

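In the scene crop the rod comes down at about (287,315) and the rim centre is at about (282,330), so the rod is roughly 1 mm to the right. The arm hides the tube from the top camera. I'll lower carefully and watch the force.

Request:
carry_out --pt "0.03 0.05 0 0 0 0 0" --pt "0 0 0.3 0 0 0 0" --pt "0 0 0.3 0 0 0 0" --pt "0 0 0.3 0 0 0 0" --pt "0 0 0.3 0 0 0 0" --pt "0 0 0.3 0 0 0 0" --pt "0 0 0.3 0 0 0 0" --pt "0 0 0.3 0 0 0 0"

```text
time: 6.25
tool_pos: [0.5501, -0.1895, 0.2002]
tool_rot: [3.141, -0.0, 2.918]
contact_force: [0.6, -0.2, -0.3]
opening: 0.0167
grip_force: 20.0
```

The tip is 15 mm below the rim with no force, so it is in the bore.

Request:
carry_out --pt "0 0 0.6 0 0 0 0" --pt "0 0 0.6 0 0 0 0" --pt "0 0 0.6 0 0 0 0" --pt "0 0 0.6 0 0 0 0" --pt "0 0 0.6 0 0 0 0" --pt "0 0 0.6 0 0 0 0" --pt "0 0 0.6 0 0 0 0" --pt "0 0 0.3 0 0 0 0"

```text
time: 6.92
tool_pos: [0.5498, -0.1893, 0.1545]
tool_rot: [3.141, -0.001, 2.918]
contact_force: [-0.1, 0.1, -0.5]
opening: 0.016
grip_force: 20.0
```

Request:
carry_out --pt "0 0 0.2 0 0 0 0" --pt "0 0 0.2 0 0 0 0" --pt "0 0 0.2 0 0 0 0" --pt "0 0 0.2 0 0 0 0" --pt "0 0 0.2 0 0 0 0" --pt "0 0 0.2 0 0 0 0" --pt "0 0 0.2 0 0 0 0" --pt "0 0 0 0 0 0 0"

```text
time: 7.58
tool_pos: [0.55, -0.1894, 0.1412]
tool_rot: [3.141, -0.001, 2.918]
contact_force: [0.6, -0.1, -0.5]
opening: 0.0163
grip_force: 20.0
```

Request:
carry_out --pt "0 0 0.15 0 0 0 0" --pt "0 0 0.15 0 0 0 0" --pt "0 0 0.15 0 0 0 0" --pt "0 0 0.15 0 0 0 0" --pt "0 0 0.1 0 0 0 0" --pt "0 0 0.1 0 0 0 0" --pt "0 0 0 0 0 0 0" --pt "0 0 0 0 0 0 0"

```text
time: 8.25
tool_pos: [0.5501, -0.1895, 0.1335]
tool_rot: [3.142, -0.0, 2.918]
contact_force: [0.8, 0.1, -0.7]
opening: 0.0166
grip_force: 20.0
```

Request:
carry_out --pt "0 0 0.05 0 0 0 0" --pt "0 0 0.05 0 0 0 0" --pt "0 0 0.05 0 0 0 0" --pt "0 0 0.05 0 0 0 0" --pt "0 0 0 0 0 0 0" --pt "0 0 0 0 0 0 0" --pt "0 0 0 0 0 0 0" --pt "0 0 0 0 0 0 0"

```text
time: 8.92
tool_pos: [0.5505, -0.1896, 0.1321]
tool_rot: [-3.141, 0.001, 2.918]
contact_force: [-0.0, 1.1, 4.2]
opening: 0.0164
grip_force: 20.0
```

Request:
carry_out --pt "0 0 0.05 0 0 0 0" --pt "0 0 0.05 0 0 0 0" --pt "0 0 0 0 0 0 0" --pt "0 0 0 0 0 0 0.1" --pt "0 0 0 0 0 0 0.3" --pt "0 0 0 0 0 0 0.5" --pt "0 0 0 0 0 0 0.5" --pt "0 0 0 0 0 0 0.5"

```text
time: 9.58
tool_pos: [0.5498, -0.1893, 0.13]
tool_rot: [3.141, -0.001, 2.918]
contact_force: [0.2, 1.0, 0.0]
opening: 0.0383
grip_force: 0.0
```

Request:
carry_out --pt "0 0 -0.5 0 0 0 0.5" --pt "0 0 -1.0 0 0 0 0.5" --pt "0 0 -2.0 0 0 0 0.5" --pt "0 0 -2.5 0 0 0 0.5" --pt "0 0 -3.0 0 0 0 0.5" --pt "0 0 -3.0 0 0 0 0.5" --pt "0 0 -2.0 0 0 0 0.5" --pt "0 0 -1.0 0 0 0 0.5"

```text
time: 10.25
tool_pos: [0.551, -0.1899, 0.2849]
tool_rot: [-3.14, 0.006, 2.918]
contact_force: [0.6, 0.3, -0.7]
opening: 0.0459
grip_force: 0.0
```

```bash
cat > kin.py <<'E'
from plan import *
from scipy.optimize import least_squares
A=np.array([eval(l) for l in open('log.txt')])
# chain: Rz(q1) [a1,o,d1] Ry(q2) [0,0,L2] Ry(q3) [e,0,L3] Rz(q4) Ry(q5) [0,0,L6] Rz(-q6)...
def fk(q,p):
    a1,off,d1,L2,e,L3,L6,s4=*p[:7],p[7] if len(p)>7 else 1
    r=lambda ax,a:R.from_euler(ax,a).as_matrix()
    M=T([0,0,0],r('z',q[0]))@T([a1,off,d1],r('y',q[1]))@T([0,0,L2],r('y',q[2]))@T([e,0,L3],r('z',s4*q[3]))@T([0,0,0],r('y',q[4]))@T([0,0,L6],r('z',q[5]))
    return M
def fit():
    f=lambda p: np.concatenate([(fk(a[:6],p)[:3,3]-a[6:9])*1000 for a in A]+[np.array(p-p0)*.3])
    p0=np.array([0,.077,.2,.4,0,.4,.2]); s=least_squares(f,p0); return s.x,f(s.x)
E
python3 - <<'E'
from plan import *
log()
from kin import *
p,r=fit(); print(p.round(4)); print(r.round(1)); 
for a in A[[0,-1]]: print(R.from_matrix(fk(a[:6],p)[:3,:3]).as_euler('xyz').round(3),a[9:])
print(A[-1].round(3))
t=snap('top');s=snap('scene')
a=cv2.resize(s['image'][200:300,340:420],None,fx=5,fy=5,interpolation=cv2.INTER_CUBIC);cv2.imwrite('pics/ins.png',a)
E
```

```text
[-0.      0.0764  0.2224  0.5062  0.0465  0.3796  0.3096]
[ 0.  0. -0. -0. -0.  0.  0.  0.  0. -0. -0.  0. -0.  0.  0.  0. -0. -0.
 -0.  0. -0. -0. -0.  0.  0.  0. -0.  0.]
[ 3.141e+00 -1.000e-03 -1.795e+00] [-3.14022878e+00 -2.11740849e-04  2.91782459e+00]
[-3.136e+00 -1.000e-03 -1.795e+00] [-3.14017204  0.00595024  2.91786829]
[-0.463  0.416  1.273  0.     1.446 -1.81   0.551 -0.19   0.285 -3.14
  0.006  2.918]
```

View pics/ins.png

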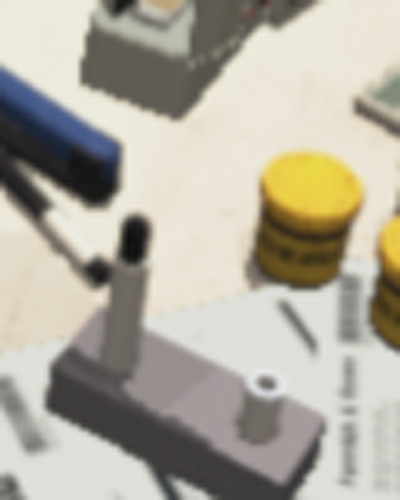

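The cap sits on the rim at crop (135,240), flush. Next I swing the tool sideways a little to identify joint 4 for the side grasp.

Request:
carry_out --pt "0 0 0 -0.06 -0.015 0 0.7" --pt "0 0 0 -0.06 -0.015 0 0.7" --pt "0 0 0 -0.06 -0.015 0 0.7" --pt "0 0 0 -0.06 -0.015 0 0.7" --pt "0 0 0 -0.06 -0.015 0 0.7" --pt "0 0 0 -0.06 -0.015 0 0.7" --pt "0 0 0 -0.06 -0.015 0 0.7" --pt "0 0 0 -0.06 -0.015 0 0.7"

```text
time: 11.02
tool_pos: [0.5496, -0.1893, 0.279]
tool_rot: [2.655, 0.114, 2.888]
contact_force: [0.1, 0.2, -0.3]
opening: 0.0643
grip_force: 0.0
```

Run:
```python
from plan import *
log(); a=np.array(eval(open('log.txt').read().split('\n')[-2])); print(a.round(3))
import kin; from kin import *
Rz=R.from_euler('z',-np.pi/2)
best=[]
for s4 in(1,-1):
  for wl in (0,1):
    # offset at shoulder or wrist (after q4)
    def fk2(q,p):
        r=lambda ax,a:R.from_euler(ax,a).as_matrix()
        return T([0,0,0],r('z',q[0]))@T([0,p[0],p[1]],r('y',q[1]))@T([0,0,p[2]],r('y',q[2]))@T([p[3],0,p[4]],r('z',s4*q[3]))@T([p[7],p[6],0],r('y',q[4]))@T([p[8],0,p[5]],r('z',q[5]+np.pi/2))
    f=lambda p:np.concatenate([(fk2(a[:6],p)[:3,3]-a[6:9])*1000 for a in A]+[100*(R.from_matrix(fk2(a[:6],p)[:3,:3]).inv()*R.from_euler('xyz',a[9:12])).as_rotvec() for a in A]+[.05*np.array([p[6]*20,p[7]*20,p[8]*20])])
    x0=[.0764*(1-wl),.22,.5,.05,.38,.31,.0764*wl,0,0]
    s=least_squares(f,x0); print(s4,wl,s.x.round(4),s.cost, np.abs(s.fun).max())
```

```text
[-0.72   0.44   1.354  0.482  1.494 -2.139  0.55  -0.189  0.279  2.655
  0.114  2.888]
1 0 [ 0.0764  0.2229  0.5062  0.0465  0.3796  0.3101 -0.     -0.     -0.    ] 5.527953360906865e-26 1.1102230246251565e-13
1 1 [ 0.0764  0.2229  0.5062  0.0465  0.3796  0.3101 -0.     -0.      0.    ] 6.885744223295032e-26 1.1102230246251565e-13
-1 0 [ 2.197e-01  2.230e-01  5.062e-01  6.296e-01  3.799e-01  3.100e-01
 -1.433e-01 -5.830e-01  3.000e-04] 4655.943052791206 81.09150101482822
-1 1 [ 2.197e-01  2.230e-01  5.062e-01  6.296e-01  3.799e-01  3.100e-01
 -1.433e-01 -5.830e-01  3.000e-04] 4655.9430527912045 81.09150101482822
```

The kinematics fit exactly, so I can now search for feasible grasp and presentation poses with IK.

```bash
cat > ik.py <<'E'
from plan import *
from scipy.optimize import least_squares
LO=np.array([-2.53,-.77,.04,-1,.28,-3.11]);HI=np.array([2.53,2.02,2.7,4.14,2.66,3.11])
def r(ax,a): return R.from_euler(ax,a).as_matrix()
def chain(q):
    a=T([0,0,0],r('z',q[0]))@T([0,.0764,.2229],r('y',q[1])); b=a@T([0,0,.5062],r('y',q[2])); w=b@T([.0465,0,.3796],r('z',q[3])); 
    return a,b,w,w@T([0,0,0],r('y',q[4]))@T([0,0,.3101],r('z',q[5]+np.pi/2))
def ik(M,seeds):
    best=None
    for s in seeds:
        f=lambda q:(lambda C:np.r_[(C[:3,3]-M[:3,3])*5,(C[:3,:3]-M[:3,:3]).ravel()])(chain(q)[3])
        x=least_squares(f,np.clip(s,LO+.01,HI-.01),bounds=(LO,HI),xtol=1e-12,ftol=1e-12)
        if x.cost<1e-8: return x.x
    return None
def tool(az,th,sg=1,rollx=0):
    z=np.array([np.cos(az)*np.cos(th),np.sin(az)*np.cos(th),-np.sin(th)]); y=sg*np.array([-np.sin(az),np.cos(az),0])
    return np.c_[np.cross(y,z),y,z]
TUBE=np.array([.550,-.1895]); LENS=np.array([.7434,.1733,.2750]); YAW,TILT=2.881,.474
SD=np.array([np.cos(TILT)*np.cos(YAW),np.cos(TILT)*np.sin(YAW),-np.sin(TILT)])
VP=LENS+.15*SD; ZV=np.array([np.sin(TILT)*np.cos(YAW),np.sin(TILT)*np.sin(YAW),np.cos(TILT)])
def Q(phi): return R.from_rotvec(TILT*np.array([-np.sin(YAW),np.cos(YAW),0])).as_matrix()@r('z',phi)
def grasp(az,th,sg,zg,back=0,up=0):
    Rm=tool(az,th,sg); return T(np.r_[TUBE,zg]+Rm[:,2]*(.011-back)+[0,0,up],Rm)
def final(az,th,sg,zg,phi):
    q=Q(phi); Rm=q@tool(az,th,sg); return T(VP+ZV*(zg-.01-.055)+Rm[:,2]*.011,Rm)
E
python3 - <<'E'
from ik import *
print(VP.round(4),ZV.round(3))
seeds=[robot.observe()['qpos'],[-.5,.6,1.7,3.1,.6,0],[-1,.5,1.6,1.57,.6,-2],[0,.5,1.6,2,.8,2]]
for sg in(1,-1):
  for th in(.4,.5):
    for az in np.arange(-.6,1.3,.3):
        q=ik(grasp(az,th,sg,.086),seeds)
        if q is None: print(sg,th,round(az,2),'-');continue
        q1=ik(grasp(az,th,sg,.086,back=.1),[q]); q2=ik(grasp(az,th,sg,.086,up=.11),[q])
        qf=None
        for phi in(-.26-az,-az,-az+.3):
            qf=ik(final(az,th,sg,.086,phi),[q,q2] if q2 is not None else [q]) 
            if qf is not None: print(sg,th,round(az,2),round(phi,2),q.round(2),None if q1 is None else q1.round(1),None if q2 is None else q2.round(1),qf.round(2))
        if qf is None: print(sg,th,round(az,2),'grasp',q.round(2),'-')
E
```

```text
[0.6144 0.2077 0.2065] [-0.441  0.118  0.89 ]
1 0.4 -0.6 0.34 [-0.34  0.78  2.35  3.4   1.16  1.57] [-0.2  0.7  2.6  3.5  1.3  1.6] [-0.3  0.4  2.3  3.5  0.8  1.4] [0.56 0.79 2.07 3.96 1.45 1.36]
1 0.4 -0.6 0.6 [-0.34  0.78  2.35  3.4   1.16  1.57] [-0.2  0.7  2.6  3.5  1.3  1.6] [-0.3  0.4  2.3  3.5  0.8  1.4] [0.41 0.76 2.21 3.57 1.48 1.38]
1 0.4 -0.6 0.9 [-0.34  0.78  2.35  3.4   1.16  1.57] [-0.2  0.7  2.6  3.5  1.3  1.6] [-0.3  0.4  2.3  3.5  0.8  1.4] [0.18 0.72 2.3  3.07 1.45 1.33]
1 0.4 -0.3 0.04 [-0.61  0.79  2.39  2.83  1.21  1.56] [-0.8  0.7  2.7  2.7  1.4  1.5] [-0.6  0.4  2.4  2.8  0.8  1.7] [0.56 0.79 2.07 3.96 1.45 1.36]
1 0.4 -0.3 0.3 [-0.61  0.79  2.39  2.83  1.21  1.56] [-0.8  0.7  2.7  2.7  1.4  1.5] [-0.6  0.4  2.4  2.8  0.8  1.7] [0.41 0.76 2.21 3.57 1.48 1.38]
1 0.4 -0.3 0.6 [-0.61  0.79  2.39  2.83  1.21  1.56] [-0.8  0.7  2.7  2.7  1.4  1.5] [-0.6  0.4  2.4  2.8  0.8  1.7] [0.18 0.72 2.3  3.07 1.45 1.33]
1 0.4 0.0 -0.26 [-0.84  0.78  2.32  2.29  1.14  1.61] [-1.1  0.7  2.5  2.1  1.2  1.5] [-0.8  0.4  2.3  2.1  0.9  1.9] [0.56 0.79 2.07 3.96 1.45 1.36]
1 0.4 0.
[... 11075 characters left out ...]
-0.9] [-0.9  0.6  1.7  1.   1.4 -0.8] [ 0.42  0.68  2.21  3.61  1.3  -1.8 ]
-1 0.5 0.9 -0.6 [-0.93  0.82  1.72  1.07  1.3  -0.97] [-1.1  0.8  1.7  0.9  1.4 -0.9] [-0.9  0.6  1.7  1.   1.4 -0.8] [ 0.2   0.63  2.29  3.12  1.26 -1.81]
-1 0.5 1.2 -1.46 [-0.88  0.9   1.48  0.87  1.52 -0.93] [-1.   0.9  1.3  0.8  1.7 -0.9] [-0.9  0.7  1.4  0.9  1.6 -0.8] [ 0.56  0.72  2.07  4.    1.31 -1.84]
-1 0.5 1.2 -1.2 [-0.88  0.9   1.48  0.87  1.52 -0.93] [-1.   0.9  1.3  0.8  1.7 -0.9] [-0.9  0.7  1.4  0.9  1.6 -0.8] [ 0.42  0.68  2.21  3.61  1.3  -1.8 ]
-1 0.5 1.2 -0.9 [-0.88  0.9   1.48  0.87  1.52 -0.93] [-1.   0.9  1.3  0.8  1.7 -0.9] [-0.9  0.7  1.4  0.9  1.6 -0.8] [ 0.2   0.63  2.29  3.12  1.26 -1.81]
```

All poses are feasible. I choose the half-turned grasp: azimuth 0.3, 0.5 rad below horizontal, grip at z=.086, with no extra spin at the end.

```bash
cat > path.py <<'E'
from ik import *
def check(M0,d,n,q):
    D=T(d[:3]/100,R.from_rotvec(d[3:]).as_matrix()); M=M0; mx=0; mn=9
    for i in range(n):
        M=M@D; q2=ik(M,[q])
        if q2 is None: print('IK fail',i); break
        mx=max(mx,(np.abs(q2-q)*12/np.array([2.57,2.57,3.14,3.14,3.14,3.14])).max()); q=q2
        w=chain(q)[2][2,3]; mn=min(mn,M[2,3],w)
    print('max speed frac',round(mx,2),'minz',round(mn,3),q.round(2)); return M,q
G=(.3,.5,-1,.086)
E
python3 - <<'E'
from path import *
q=robot.observe()['qpos']; M=now()
M1=grasp(*G,back=.1,up=.12); d=plan(M1,24); M,q=check(M,d,24,q)
print(M1[:3,3])
d=plan(grasp(*G,back=.1),6,M1); check(M1,d,6,q)
E
```

```text
24 rows [-0.0559, -0.4142, -0.1604, -0.041, -0.0063, 0.0945]
max speed frac 0.27 minz 0.249 [-1.15  0.27  2.14  1.3   1.13 -0.75]
[ 0.47538359 -0.21258156  0.24866887]
6 rows [-1.7552, 0.0, 0.9589, 0.0, -0.0, -0.0]
max speed frac 0.28 minz 0.129 [-1.15  0.57  2.23  1.5   1.06 -1.18]
```

Request:
carry_out --pt "-0.06 -0.41 -0.16 -0.041 -0.0063 0.0945 0.7" --pt "-0.06 -0.41 -0.16 -0.041 -0.0063 0.0945 0.7" --pt "-0.06 -0.41 -0.16 -0.041 -0.0063 0.0945 0.7" --pt "-0.06 -0.41 -0.16 -0.041 -0.0063 0.0945 0.7" --pt "-0.06 -0.41 -0.16 -0.041 -0.0063 0.0945 0.7" --pt "-0.06 -0.41 -0.16 -0.041 -0.0063 0.0945 0.7" --pt "-0.06 -0.41 -0.16 -0.041 -0.0063 0.0945 0.7" --pt "-0.06 -0.41 -0.16 -0.041 -0.0063 0.0945 0.7"

```text
time: 11.68
tool_pos: [0.5361, -0.22, 0.2696]
tool_rot: [2.376, -0.304, 2.246]
contact_force: [-0.6, -0.5, -0.5]
opening: 0.0647
grip_force: 0.0
```

Request:
carry_out --pt "-0.06 -0.41 -0.16 -0.041 -0.0063 0.0945 0.7" --pt "-0.06 -0.41 -0.16 -0.041 -0.0063 0.0945 0.7" --pt "-0.06 -0.41 -0.16 -0.041 -0.0063 0.0945 0.7" --pt "-0.06 -0.41 -0.16 -0.041 -0.0063 0.0945 0.7" --pt "-0.06 -0.41 -0.16 -0.041 -0.0063 0.0945 0.7" --pt "-0.06 -0.41 -0.16 -0.041 -0.0063 0.0945 0.7" --pt "-0.06 -0.41 -0.16 -0.041 -0.0063 0.0945 0.7" --pt "-0.06 -0.41 -0.16 -0.041 -0.0063 0.0945 0.7"

```text
time: 12.35
tool_pos: [0.506, -0.2294, 0.2552]
tool_rot: [2.413, -0.802, 1.56]
contact_force: [0.0, 0.2, -0.1]
opening: 0.0644
grip_force: 0.0
```

Request:
carry_out --pt "-0.06 -0.41 -0.16 -0.041 -0.0063 0.0945 0.7" --pt "-0.06 -0.41 -0.16 -0.041 -0.0063 0.0945 0.7" --pt "-0.06 -0.41 -0.16 -0.041 -0.0063 0.0945 0.7" --pt "-0.06 -0.41 -0.16 -0.041 -0.0063 0.0945 0.7" --pt "-0.06 -0.41 -0.16 -0.041 -0.0063 0.0945 0.7" --pt "-0.06 -0.41 -0.16 -0.041 -0.0063 0.0945 0.7" --pt "-0.06 -0.41 -0.16 -0.041 -0.0063 0.0945 0.7" --pt "-0.06 -0.41 -0.16 -0.041 -0.0063 0.0945 0.7"

```text
time: 13.02
tool_pos: [0.476, -0.2128, 0.2485]
tool_rot: [-3.135, -1.068, 0.289]
contact_force: [0.6, 0.2, -0.3]
opening: 0.0642
grip_force: 0.0
```

Run:
```python
from path import *
s=robot.observe(); q=s['qpos']; print(s['tool_pos'],q.round(2),s['qvel'].round(3)); M=now()
M2=grasp(*G,back=.1); d=plan(M2,8); check(M,d,8,q)
print(R.from_matrix(M2[:3,:3]).as_euler('xyz'),M2[:3,3])
```

```text
[ 0.4759989  -0.21279357  0.2485419 ] [-1.15  0.27  2.14  1.3   1.12 -0.74] [ 0.022 -0.329  0.458  0.392 -0.456  0.86 ]
8 rows [-1.3172, -0.0021, 0.7143, 0.0004, 0.0003, -0.0007]
max speed frac 0.21 minz 0.129 [-1.15  0.57  2.23  1.5   1.06 -1.18]
[ 3.14159265 -1.07079633  0.3       ] [ 0.47538359 -0.21258156  0.12866887]
```

Request:
carry_out --pt "-1.5 0 0.8 0 0 0 0.7" --pt "-1.5 0 0.8 0 0 0 0.7" --pt "-1.5 0 0.82 0 0 0 0.7" --pt "-1.5 0 0.82 0 0 0 0.7" --pt "-1.5 0 0.82 0 0 0 0.7" --pt "-1.5 0 0.82 0 0 0 0.7" --pt "-1.5 0 0.82 0 0 0 0.7" --pt "0 0 0 0 0 0 0.7"

```text
time: 13.68
tool_pos: [0.4756, -0.2126, 0.1274]
tool_rot: [-3.134, -1.067, 0.293]
contact_force: [-0.0, 0.1, 0.3]
opening: 0.0641
grip_force: 0.0
```

Run:
```python
from path import *
s=robot.observe(); q=s['qpos']; print(s['tool_pos'],s['tool_rot']); M=now()
d=plan(grasp(*G),7); check(M,d,7,q)
c=snap('scene'); cv2.imwrite('pics/pre.png',cv2.resize(c['image'][180:310,310:440],None,fx=4,fy=4,interpolation=cv2.INTER_CUBIC))
```

```text
[ 0.47556798 -0.2125943   0.12735245] [-3.13429265 -1.06719652  0.29294721]
7 rows [0.0182, -0.0001, 1.4174, -0.0002, 0.0005, -0.0005]
max speed frac 0.16 minz 0.081 [-0.92  0.71  2.14  1.75  0.99 -1.25]
```

View pics/pre.png

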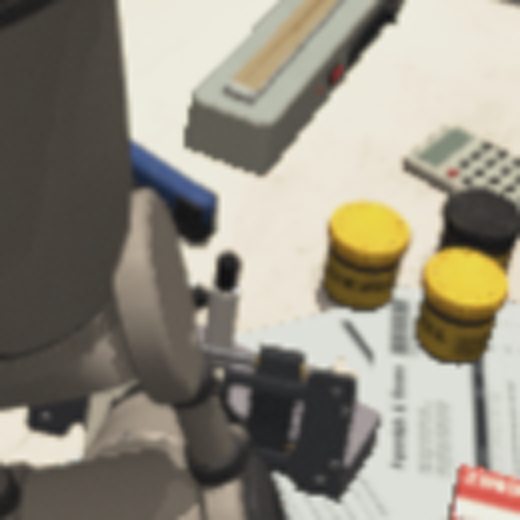

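The crop shows the capped tube at (225,300), with the gripper low on the robot side and the arm clear. Advance and grip.

Request:
carry_out --pt "0.02 0 1.42 0 0 0 0.7" --pt "0.02 0 1.42 0 0 0 0.7" --pt "0.02 0 1.42 0 0 0 0.7" --pt "0.02 0 1.42 0 0 0 0.7" --pt "0.02 0 1.42 0 0 0 0.7" --pt "0.02 0 1.42 0 0 0 0.7" --pt "0 0 1.42 0 0 0 0.7" --pt "0 0 0 0 0 0 0.7"

```text
time: 14.4
tool_pos: [0.5616, -0.1872, 0.0842]
tool_rot: [3.135, -1.07, 0.308]
contact_force: [-0.6, 1.4, 0.5]
opening: 0.0644
grip_force: 0.0
```

Request:
carry_out --pt "0 0 0 0 0 0 0.4" --pt "0 0 0 0 0 0 0.33" --pt "0 0 0 0 0 0 0.28" --pt "0 0 0 0 0 0 0.2" --pt "0 0 0 0 0 0 0.1" --pt "0 0 0 0 0 0 0" --pt "0 0 0 0 0 0 0" --pt "0 0 0 0 0 0 0" --force 20

```text
time: 15.07
tool_pos: [0.5605, -0.1883, 0.0843]
tool_rot: [3.134, -1.07, 0.307]
contact_force: [-0.0, 0.6, 1.2]
opening: 0.0216
grip_force: 19.9
```

Run:
```python
from path import *
s=robot.observe(); q=s['qpos']; print(s['tool_pos'],s['tool_rot'],s['contact_force'],s['torque']); M=now()
print(grasp(*G)[:3,3])
M1=M.copy(); M1[2,3]+=.11; d=plan(M1,16); M,q=check(M,d,16,q)
Mf=final(*G,0.); print(Mf[:3,3],R.from_matrix(Mf[:3,:3]).as_euler('xyz'))
```

```text
[ 0.56050308 -0.1882896   0.0842827 ] [ 3.13360372 -1.07043028  0.30694311] [-1.07384145e-03  6.02380000e-01  1.18678092e+00] [-0.19102304  0.59196133  0.06581978]
[ 0.55922225 -0.18664722  0.08072632]
16 rows [0.6032, 0.0026, -0.3298, 0.0, -0.0, -0.0]
max speed frac 0.09 minz 0.091 [-0.92  0.44  2.09  1.54  0.97 -0.86]
[0.61585898 0.21262156 0.22425701] [ 1.91613533 -1.30993206  1.46314933]
```

Run:
```python
from path import *
M=now(); X=np.linalg.inv(M)@T(np.r_[TUBE,.01],np.eye(3)); print((X[:3,3]*1000).round(1),X[:3,2].round(4))
np.save('X.npy',X)
```

```text
[-70.2  -2.2  26.5] [ 0.8774  0.0038 -0.4797]
```

Request:
carry_out --pt "0.1 0 -0.05 0 0 0 0" --pt "0.3 0 -0.16 0 0 0 0" --pt "0.6 0 -0.33 0 0 0 0" --pt "0.9 0 -0.49 0 0 0 0" --pt "0.9 0 -0.49 0 0 0 0" --pt "0.9 0 -0.49 0 0 0 0" --pt "0.9 0 -0.49 0 0 0 0" --pt "0.9 0 -0.49 0 0 0 0" --force 30

```text
time: 15.73
tool_pos: [0.5606, -0.188, 0.1478]
tool_rot: [3.132, -1.07, 0.308]
contact_force: [-0.3, 0.8, -0.3]
opening: 0.0215
grip_force: 29.9
```

Request:
carry_out --pt "0.9 0 -0.49 0 0 0 0" --pt "0.9 0 -0.49 0 0 0 0" --pt "0.9 0 -0.49 0 0 0 0" --pt "0.9 0 -0.49 0 0 0 0" --pt "0.6 0 -0.33 0 0 0 0" --pt "0.3 0 -0.16 0 0 0 0" --pt "0 0 0 0 0 0 0" --pt "0 0 0 0 0 0 0"

```text
time: 16.4
tool_pos: [0.5606, -0.1877, 0.198]
tool_rot: [3.133, -1.07, 0.308]
contact_force: [0.4, 0.8, -0.9]
opening: 0.0214
grip_force: 29.9
```

```bash
cat >> path.py <<'E'
def target(phi,X,off=0):
    # tool pose that puts the tube (pose X in tool) at the view point
    Tt=T(VP-.055*ZV,Q(phi)); return Tt@np.linalg.inv(X)
E
python3 - <<'E'
from path import *
s=robot.observe(); q=s['qpos']; print(s['tool_pos'],s['tool_rot'],s['contact_force'],s['opening'],q.round(3)); M=now()
X=np.load('X.npy')
for phi in(0,-.3):
    Mf=target(phi,X); d=plan(Mf,24); check(M,d,24,q); print(Mf[:3,3])
E
```

```text
[ 0.56061564 -0.18770373  0.19797729] [ 3.13274489 -1.07005309  0.30778362] [ 0.35371223  0.76352108 -0.93258474] 0.021392477125234878 [-0.918  0.432  2.088  1.532  0.967 -0.851]
24 rows [0.5089, -1.5036, 0.5613, -0.0051, 0.0167, -0.0092]
max speed frac 0.28 minz 0.2 [ 0.2   0.62  2.29  3.12  1.25 -1.81]
[0.61539439 0.2114446  0.22817935]
24 rows [0.3682, -1.5884, 0.3843, -0.0146, 0.0181, -0.001]
max speed frac 0.39 minz 0.199 [ 0.42  0.67  2.21  3.61  1.3  -1.81]
[0.61520777 0.20830672 0.2285016 ]
```

Run:
```python
from path import *
X=np.load('X.npy'); X[1,3]=-.0003; np.save('X.npy',X)
s=robot.observe(); M=now(); Mf=target(0,X); d=plan(Mf,24); check(M,d,24,s['qpos']); print(Mf[:3,3])
```

```text
24 rows [0.508, -1.5116, 0.5619, -0.0051, 0.0167, -0.0092]
max speed frac 0.28 minz 0.2 [ 0.21  0.62  2.29  3.12  1.25 -1.82]
[0.61493636 0.21325985 0.22770405]
```

Request:
carry_out --pt "0.51 -1.51 0.56 -0.0051 0.0167 -0.0092 0" --pt "0.51 -1.51 0.56 -0.0051 0.0167 -0.0092 0" --pt "0.51 -1.51 0.56 -0.0051 0.0167 -0.0092 0" --pt "0.51 -1.51 0.56 -0.0051 0.0167 -0.0092 0" --pt "0.51 -1.51 0.56 -0.0051 0.0167 -0.0092 0" --pt "0.51 -1.51 0.56 -0.0051 0.0167 -0.0092 0" --pt "0.51 -1.51 0.56 -0.0051 0.0167 -0.0092 0" --pt "0.51 -1.51 0.56 -0.0051 0.0167 -0.0092 0"

```text
time: 17.07
tool_pos: [0.5802, -0.0541, 0.21]
tool_rot: [2.902, -1.194, 0.517]
contact_force: [1.5, -0.1, -0.9]
opening: 0.0214
grip_force: 29.9
```

Request:
carry_out --pt "0.51 -1.51 0.56 -0.0051 0.0167 -0.0092 0" --pt "0.51 -1.51 0.56 -0.0051 0.0167 -0.0092 0" --pt "0.51 -1.51 0.56 -0.0051 0.0167 -0.0092 0" --pt "0.51 -1.51 0.56 -0.0051 0.0167 -0.0092 0" --pt "0.51 -1.51 0.56 -0.0051 0.0167 -0.0092 0" --pt "0.51 -1.51 0.56 -0.0051 0.0167 -0.0092 0" --pt "0.51 -1.51 0.56 -0.0051 0.0167 -0.0092 0" --pt "0.51 -1.51 0.56 -0.0051 0.0167 -0.0092 0"

```text
time: 17.73
tool_pos: [0.5981, 0.0794, 0.22]
tool_rot: [2.499, -1.284, 0.898]
contact_force: [0.4, -0.2, -0.7]
opening: 0.0213
grip_force: 29.9
```

Request:
carry_out --pt "0.51 -1.51 0.56 -0.0051 0.0167 -0.0092 0" --pt "0.51 -1.51 0.56 -0.0051 0.0167 -0.0092 0" --pt "0.51 -1.51 0.56 -0.0051 0.0167 -0.0092 0" --pt "0.51 -1.51 0.56 -0.0051 0.0167 -0.0092 0" --pt "0.51 -1.51 0.56 -0.0051 0.0167 -0.0092 0" --pt "0.51 -1.51 0.56 -0.0051 0.0167 -0.0092 0" --pt "0.51 -1.51 0.56 -0.0051 0.0167 -0.0092 0" --pt "0.51 -1.51 0.56 -0.0051 0.0167 -0.0092 0"

```text
time: 18.4
tool_pos: [0.6147, 0.2134, 0.227]
tool_rot: [1.918, -1.305, 1.459]
contact_force: [-0.1, 0.2, -1.2]
opening: 0.0212
grip_force: 29.9
```

Run:
```python
from path import *
s=snap('scene'); t=snap('top'); o=robot.observe(); print(o['tool_pos'],o['tool_rot'],o['qvel'].round(3),o['contact_force'].round(1))
X=np.load('X.npy'); plan(target(0,X),1); P=now()@X; 
tp=[P[:3,3]+P[:3,2]*k for k in(0,.055,.11,.136)]
ims=[]
for c,(u,v,w,h,k) in((s,(270,100,70,90,6)),(t,(255,125,60,70,6))):
    im=cv2.resize(c['image'][v:v+h,u:u+w],None,fx=k,fy=k,interpolation=cv2.INTER_CUBIC); 
    for x in proj(c,tp+[LENS,LENS+.15*SD]): cv2.circle(im,tuple(int(a) for a in (x+.5-[u,v])*k),2,(0,255,0),-1)
    ims.append(np.vstack([im,np.zeros((540-im.shape[0],im.shape[1],3),np.uint8)]))
cv2.imwrite('pics/fin.png',np.hstack(ims)); np.save('scene2.npy',s,allow_pickle=True); np.save('top2.npy',t,allow_pickle=True)
```

```text
[0.61450552 0.21511505 0.22683284] [ 1.91903527 -1.30467165  1.46183073] [-0.053 -0.022  0.03  -0.039 -0.014  0.027] [ 0.8  0.6 -0.2]
1 rows [0.0368, 0.206, -0.0078, -0.0035, 0.0018, 0.0015]
```

View pics/fin.png

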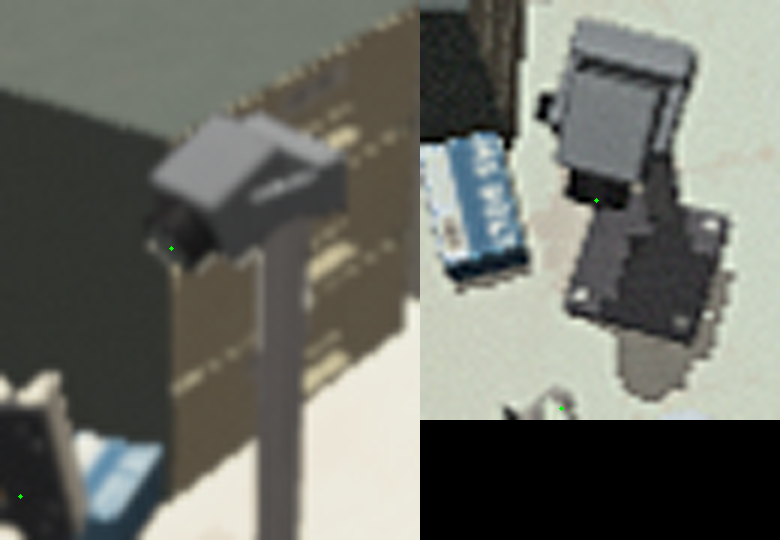

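The projected lens point falls on the barrel front in both views: left panel (171,247), right panel (596,200). The tube lies just outside the crop. I'll let the arm settle and take the small residual out.

Request:
carry_out --pt "0 0 0 0 0 0 0" --pt "0 0 0 0 0 0 0" --pt "0 0 0 0 0 0 0" --pt "0 0 0 0 0 0 0" --pt "0 0 0 0 0 0 0" --pt "0 0 0 0 0 0 0" --pt "0 0 0 0 0 0 0" --pt "0 0 0 0 0 0 0"

```text
time: 19.17
tool_pos: [0.6149, 0.2125, 0.2283]
tool_rot: [1.913, -1.306, 1.464]
contact_force: [-0.1, -0.9, -0.5]
opening: 0.0212
grip_force: 29.9
```

Run:
```python
from path import *
s=snap('scene'); t=snap('top'); o=robot.observe(); print(o['tool_pos'],o['tool_rot'],o['qvel'].round(3),o['contact_force'].round(1))
X=np.load('X.npy'); plan(target(0,X),1); P=now()@X; 
tp=[P[:3,3]+P[:3,2]*k for k in(0,.055,.11,.136)]
ims=[]
for c,(u,v,w,h,k) in((s,(240,140,60,85,6)),(t,(265,170,60,60,7))):
    im=cv2.resize(c['image'][v:v+h,u:u+w],None,fx=k,fy=k,interpolation=cv2.INTER_CUBIC); 
    for x in proj(c,tp): cv2.circle(im,tuple(int(a) for a in (x+.5-[u,v])*k),2,(0,255,0),-1)
    print(proj(c,tp).round(1).tolist())
    ims.append(np.vstack([im,np.zeros((540-im.shape[0],im.shape[1],3),np.uint8)]))
cv2.imwrite('pics/fin2.png',np.hstack(ims)); np.save('scene2.npy',s,allow_pickle=True); np.save('top2.npy',t,allow_pickle=True)
```

```text
[0.6148752  0.21270592 0.22831126] [ 1.9130931  -1.30575609  1.46428123] [ 0.    -0.002  0.     0.001  0.002  0.002] [ 0.4 -0.3 -1.7]
1 rows [-0.044, -0.0656, 0.0236, 0.0001, 0.0008, 0.0007]
[[273.6, 182.1], [266.7, 172.1], [259.3, 161.5], [255.6, 156.2]]
[[278.7, 192.4], [275.5, 195.4], [272.0, 198.6], [270.3, 200.2]]
```

View pics/fin2.png

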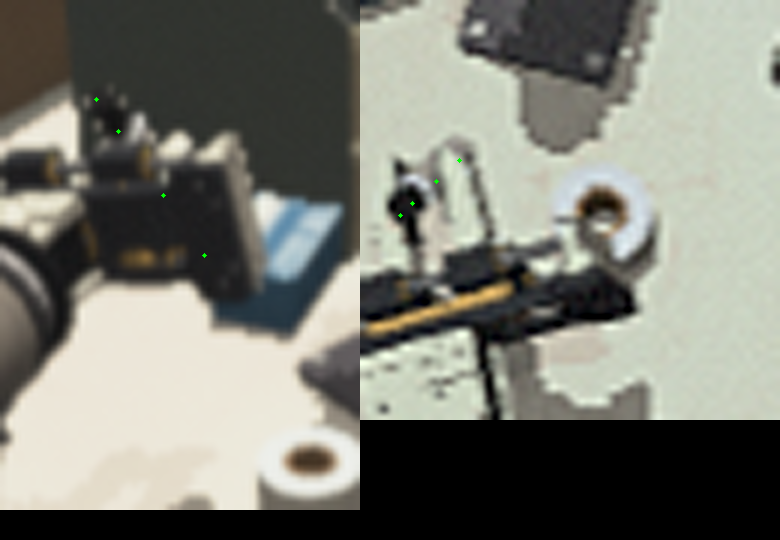

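The last picture shows the tube leaning as intended in front of the camera: cap near left panel (112,112) and right panel (405,198). It may be a few mm further along +x than predicted, so I'll check that numerically with depth.

Run:
```python
from path import *
X=np.load('X.npy'); M=now(); P=M@X
B=np.c_[np.cross(P[:3,2]*-1,[0,0,0]) if 0 else M[:3,1], np.cross(P[:3,2],M[:3,1]), P[:3,2]]  # side, depth(+ = ?), axis
print('dir2',B[:,1].round(2),'SD',SD.round(2))
for n in('scene','top'):
    c=np.load(n+'2.npy',allow_pickle=True).item(); d=c['depth']
    uv=proj(c,[P[:3,3]+P[:3,2]*k for k in(-.01,.14)]); lo=uv.min(0).astype(int)-12; hi=uv.max(0).astype(int)+12
    rows=[]
    for v in range(lo[1],hi[1]):
        for u in range(lo[0],hi[0]):
            if d[v,u]>0:
                w=at_depth(c,u,v); q=B.T@(w-P[:3,3])
                if abs(q[0])<.02 and abs(q[1])<.03 and -.02<q[2]<.15: rows.append([u,v,*(q*1000).round(0),c['image'][v,u].sum()//3])
    rows=np.array(rows); print(n); cam=np.linalg.inv(c['world_to_cam'])[:3,3]; print('view dir in tube frame',(B.T@(P[:3,3]-cam)).round(2))
    for a in range(-20,150,10):
        m=(rows[:,4]>=a)&(rows[:,4]<a+10)
        if m.any(): print(a,[tuple(int(i) for i in x[[2,3,5]]) for x in rows[m]][:14])
```

```text
dir2 [0.87 0.32 0.39] SD [-0.86  0.23 -0.46]
scene
view dir in tube frame [-0.61  0.66 -0.89]
80 [(16, 19, 178), (20, 18, 167), (18, 10, 195), (11, 7, 144), (16, 6, 193), (19, 7, 223)]
90 [(12, 8, 132), (17, -2, 154)]
100 [(9, 11, 163), (7, 7, 158), (11, 6, 195), (12, 2, 175), (11, 8, 116), (7, -2, 115), (11, 1, 143), (12, 3, 137), (-17, -25, 157), (-13, -25, 127)]
110 [(9, 3, 64), (7, 10, 128), (8, -1, 33), (10, 0, 81), (1, -5, 23), (3, -2, 20), (6, -3, 36), (8, -1, 95), (10, 1, 168), (-1, -5, 44), (2, -5, 33), (4, -2, 56), (11, -2, 169)]
120 [(10, 7, 87), (10, 4, 82), (7, 0, 27), (9, 2, 41), (10, 5, 46), (-1, -4, 37), (2, -4, 23), (5, -3, 19), (8, -3, 21), (8, 1, 28), (-4, -4, 81), (1, -5, 37), (4, -5, 21), (6, -3, 20)]
130 [(-1, 9, 46), (4, 7, 52), (4, 10, 66), (-3, 5, 45), (1, 4, 42), (5, 3, 48), (6, 6, 63), (11, 4, 48), (-7, 2, 90), (-3, 2, 51), (1, 1, 41), (4, 2, 40), (5, 4, 42), (11, 1, 56)]
top
view dir in tube frame [-0.5  -0.23 -1.68]
0 [(7, 13, 184), (12, 4, 169), (10, -4, 157)]
10 [(10, 11, 144), (11, 9, 153), (14, 1, 147)]
20 [(3, 14, 151), (7, 13, 146), (10, 8, 127), (1
[... 570 characters left out ...]
14, 150), (0, 13, 167), (-5, 11, 111), (11, 7, 206), (13, 6, 112), (12, 2, 131), (10, -5, 183), (15, -8, 156), (19, -12, 209), (17, -16, 178), (-20, -8, 203), (-13, -11, 170), (17, -19, 199), (19, -21, 204)]
110 [(5, 13, 220), (9, 12, 194), (12, 11, 156), (10, 9, 166), (11, 4, 135), (10, 1, 123), (13, -1, 168), (9, -3, 110), (20, -27, 219), (-16, -24, 211), (-17, -28, 221)]
120 [(4, 12, 102), (8, 11, 77), (11, 7, 65), (9, 3, 12)]
130 [(4, 12, 44), (6, 10, 28), (10, 9, 2), (-3, 8, 61), (10, 6, 20), (-5, 5, 4), (0, 4, 23), (9, 3, 24), (10, 1, 3), (-3, 3, 73), (0, 1, 21), (7, -1, 32), (10, -2, 102), (0, -2, 45)]
140 [(5, 9, 17), (7, 8, 27), (7, 5, 27), (7, 2, 21), (-14, -29, 43), (-9, -30, 33)]
```

Both cameras put the whole tube about 2 mm to the side and 3.5 mm toward the lens from where I predicted, as a pure shift. The lens was measured with the same cameras, so I'll apply most of that correction.

Request:
carry_out --pt "-0.06 -0.07 -0.07 0 0 0 0" --pt "-0.06 -0.07 -0.07 0 0 0 0" --pt "-0.06 -0.07 -0.07 0 0 0 0" --pt "0 0 0 0 0 0 0" --pt "0 0 0 0 0 0 0" --pt "0 0 0 0 0 0 0" --pt "0 0 0 0 0 0 0" --pt "0 0 0 0 0 0 0"

```text
time: 19.93
tool_pos: [0.6123, 0.2138, 0.2263]
tool_rot: [1.913, -1.306, 1.465]
contact_force: [0.0, 0.6, -1.4]
opening: 0.0212
grip_force: 29.9
```

Request:
carry_out --pt "0 0 0 0 0 0 0" --pt "0 0 0 0 0 0 0" --pt "0 0 0 0 0 0 0" --pt "0 0 0 0 0 0 0" --pt "0 0 0 0 0 0 0" --pt "0 0 0 0 0 0 0" --pt "0 0 0 0 0 0 0" --pt "0 0 0 0 0 0 0"

```text
time: 20.6
tool_pos: [0.6123, 0.2138, 0.2262]
tool_rot: [1.913, -1.306, 1.464]
contact_force: [-0.1, -0.4, -0.4]
opening: 0.0213
grip_force: 29.9
```

Run:
```python
from path import *
o=robot.observe(); print(o['tool_pos'],o['tool_rot'],o['grip_force'],np.abs(o['qvel']).max())
plan(target(0,np.load('X.npy')),1)
print(robot.hand_in())
```

```text
[0.61228901 0.21377577 0.22618963] [ 1.91317924 -1.30569713  1.46421338] 29.92158930748701 0.0016782180917616323
1 rows [0.1401, 0.1486, 0.2323, 0.0, 0.0008, 0.0007]
the job is handed in; nothing more can be done
None
```

I handed the job in at 20.6 s: the rod is in the tall tube with its cap on the rim, and the gripper holds the tube still at the camera's view point, placed to within a few millimetres by my measurements; the hand-in gave no verdict.

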